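# Take a stamp from the locked carrying rack and lay it in the wax pan

### The job

Draw the bolt fully back so that the rack's hold-down bar is free, swing the bar fully down in front of the rack and leave it there. Lift out the stamp with the ball grip, stand it on the bench and let go of it, then take it by the ball so that it hangs face down and lower it gently (not dropped) onto the mesh in the middle of the wax pan, flat, with its long sides along the pan's long sides. Leave everything else on the bench and in the rack where it is.

Things in the scene. Friction and masses are not known exactly. Their poses are not given: they have to be found in the camera images.
- rack: Wooden stamp rack, fixed. Origin on the bench under the slots' middle; front (-x) to the robot, y along it. Base 12 mm thick, y=-252..190, x=-60..60 (mm). Slots at y=-68, 32, 132 each hold a stamp (standing at z=12 between battens, 18 mm high, and front and back strips up to z=38). Cheeks 150 mm high at y=-158, 184. Bolt post y=-250..-182, x=-29..17, 118 mm high, steel saddles to z=139
- bolt_knob (a point): Centre of the upright knob (14 mm across, its top 12 mm above this point, 24 mm tall on a thin stem) of the barrel bolt on the rack's post. The knob slides along the rack's -y, away from the slots, to draw the bolt
- bolt (a joint): Draw of the barrel bolt in m: 0 = shot home in front of the hold-down bar's arm, which blocks the bar; 0.030 = fully drawn; the bar is free from 0.022. About 2 N of friction; stays where it is left
- bar_grip (a point): Middle of the dark wooden T-grip (a barrel 24 mm across and 44 mm long, along the rack's y, flat ends) on the hold-down bar. The bar is a 10 mm steel rod across the tops of the stamps (23 mm above them) on two end arms; the T-grip stands 30 mm above the rod on a thin post, 120 mm from the hinge line. Can be pinched by its ends
- bar_hinge (a point): Point on the bar's hinge line, 75 mm above the bench, under the T-grip when the bar is up; the hinge line runs along the rack's y
- bar (a joint): Angle of the hold-down bar in rad: 0 = upright over the stamps (closed), grows as the bar swings forward and down towards the rack's -x, 1.6 = fully down in front of the rack, T-grip about 70 mm above the bench. A stiff hinge (3 N at the grip): it stays where it is left
- stamp_center (a point): Centre of the block of the wanted stamp: copper strips, the only one with a ball grip, about 0.55 kg; its slot varies. Block 90 mm (x) by 32 mm (y) by 130 mm (z, upright in the rack: top edge 65 mm above this point, lower edge 65 mm below). The copper face looks to +y, the handle points to -y
- stamp_ball (a point): Centre of that stamp's ball grip: wooden ball 30 mm across on a 12 mm stem, 64 mm from the block's centre along the stamp's -y (48 mm behind the block's back). Pinched at about 100 N the stamp keeps its attitude; as the grip is eased (at 60 N slowly, at 15 to 25 N well) it swings about the line through the fingers until it hangs face down. Set down firmly it comes flat
- stamp_b_center (a point): Centre of the block of another stamp in the rack, with a bow handle: block 90 x 32 x 130 mm, axes as for the wanted stamp, the bow reaches 72 mm from the block's centre along -y. To be left in its slot
- stamp_c_center (a point): Centre of the block of the third, narrower stamp in the rack, with a bow handle: block 62 x 32 x 118 mm, axes as above, the bow reaches 72 mm along -y. To be left in its slot
- pan_in (a point): Middle of the top of the copper mesh pad in the wax pan, 62 mm above the bench; x along the pan's long side, z up. The aluminium pan is 232 x 182 mm inside (x, y), its rim 26 mm above the mesh; it stands fixed on a hotplate 280 x 220 mm. Cold and empty
- brush: Flat brush lying on the bench among the work, 180 mm long along its x, up to 42 mm wide, 20 mm high; origin under its middle
- scraper: Scraper lying on the bench, 240 mm along its x, blade 65 mm wide at +x, 20 mm high; origin under its middle
- wax_cake: Brown round cake of wax, 84 mm across, 28 mm high, origin under its centre
- brush_tin: Steel tin of small brushes, 72 mm across, 105 mm high, brushes up to 200 mm; origin under its centre
Mind the look-alikes: they are no part of the job. What is shaped like the part that bears stamp_center but purple is not meant.

How it is judged (in metres and radians):
On the way, in this order (a step that is already met when the one before it is completed fails the run):
1. the bolt is drawn (24 mm or more) while the bar is still up (value of joint bolt above 0.024 m and value of joint bar below 0.2 rad), for 0.1 s.
2. the bar is swung down in front of the rack (1.35 rad or more) (value of joint bar above 1.35 rad), for 0.2 s.
3. the stamp with the ball grip is out of the rack and stands on the bench by itself, let go (height (world z) of stamp_center below 0.07 m and angle between stamp_center's own z axis and vertical below 0.15 rad and contact force between the fingers and stamp below 0.1 N and linear speed of stamp below 0.03 m/s), for 0.2 s.
4. the stamp is in the air again, held by its ball, face down (height (world z) of stamp_center above 0.1 m and angle between stamp_center's own y axis and vertical above 2.4 rad and distance between the grasp point and stamp_ball below 0.03 m), for 0.1 s.
At the end, for the whole second after the job is handed in: The ball-grip stamp lies flat (0.1 rad) and face down on the mesh, centre within 30 mm of the pan's middle along each side, long sides within 0.21 rad of the pan's, at rest and let go; the bar is down (1.3 rad or more), the bolt drawn (22 mm or more) (x of stamp_center in the frame of pan_in between -0.03 and 0.03 m and y of stamp_center in the frame of pan_in between -0.03 and 0.03 m and z of stamp_center in the frame of pan_in below 0.02 m and angle between stamp_center's own y axis and vertical above 3.04 rad and angle between the z axis of stamp_center and the x axis of pan_in, either way round below 0.21 rad and linear speed of stamp below 0.01 m/s and contact force between the fingers and stamp below 0.1 N and value of joint bar above 1.3 rad and value of joint bolt above 0.022 m); the robot touches nothing.
It fails at once if something else on the bench or another stamp is moved by more than 30 mm (distance of any of stamp_b_center, stamp_c_center, brush, scraper, wax_cake, brush_tin from where it was at the start of the episode above 0.03 m).
It fails at once if the stamp is dropped into the pan (falls faster than 0.5 m/s just over the mesh) (horizontal distance between stamp_center and pan_in below 0.08 m and height (world z) of stamp_center below 0.12 m and linear speed of stamp above 0.5 m/s).
It also fails if it takes over 69 s, if anything falls off the work surface, if the arm or the gripper's body presses on something with over 40 N, if the wrist force passes 120 N, or if a joint passes its speed limit or range.

### The arm

A 6-joint arm with a two-finger parallel gripper is mounted at the origin on the work surface. World frame = base frame: x ahead of the robot, y to its left, z up, the work surface at z = 0. Lengths are in m, angles in degrees, forces in N, time in s.
With the tool pointing down it reaches from about 0.4 to 0.825 m from the base axis. Payload 7 kg.
Tool frame: the origin (TCP) lies on the front face of the gripper's body, between the roots of the fingers; the fingertips stand 66 mm ahead of it and the grasp point (between the pads) lies 47 mm ahead of it; z points along the fingers, y is the line along which they close (so a half turn about z gives the same grasp; the last joint's range is limited). The gripper opens to 88 mm and grips with 3 to 60 N. Pads are 19 mm wide; open, the fingers measure 130 mm over their backs; the gripper's body (78 mm by 193 mm) begins 47 mm behind the grasp point.
Start: joints at [92.882, 20.546, 0.682, 0, -70.136, -16.507], TCP at [0.159, 0.656, 0.292] pointing down, gripper open.
Joint ranges: [-176.03, 176.03], [-82.01, 121.73], [-58.28, 71.71], [-173.87, 95.51], [-174.79, -0.11], [-173.66, 173.66]. Speed limits (degrees/s): [136.94, 136.94, 172.46, 180, 180, 180].

### API

Orientations are given as [roll, pitch, yaw] about the fixed x, y, z axes, in that order (R = Rz(yaw) Ry(pitch) Rx(roll)).
In Python, from plant import ctrl gives the robot as it stands.
- The arm moves only by the tool send_rows, never from a script. Its argument "deltas" is a list of rows, each a list of 2 entries, a list of its own where there are three numbers: the shift along the tool's x, y, z each as a share of 800 mm, from -1 to 1, then the turn about the tool's z as a share of 90 degrees, from -1 to 1. A call has exactly 5 rows; each row is the pose to reach, as a shift and turn from the pose commanded when the call began, along the tool's axes at that moment; what a row does not reach only later rows make up. A row lasts 1/12 s, in which the tool goes at most 41.7 mm and 7.16 degrees, less where a joint would pass 70% of its speed; a pose out of reach is approached as far as the arm can. A call with a number of a shift or a turn outside -1 to 1 is refused whole. A call with a gripper value outside its range is refused whole. "gripper" is the opening, from 0 (shut) to 1 (fully open), set as the call begins (left out, the last holds). The fingers move at their own pace and stop on an object; the grip force is fixed at half the most. Time passes only in rows, so rows that repeat a pose let the fingers close, or fill a call up. It gives the time, the measured TCP pose, the force, the opening and the grip force at its end, in the units of the state.
- ctrl.get_obs(): the state, without advancing time (a new reading comes with each control period).
- ctrl.snapshot(name): name is "scene" or "top"; returns a dict with "color" (420x560x3 uint8, red, green, blue), "vertical_fov" (degrees; the focal length in pixels is half the picture's height over the tangent of half this angle, whatever the lens; pixels are square), "cx", "cy" (the principal point, pixels), "rvec" (rotation vector, rad) and "tvec" (3), from world to camera coordinates, as OpenCV has them. Camera axes: x right, y down, z forward; pixel columns grow to the right and rows downward; lengths in m; the calibration is good to about 2 mm. A picture is of the moment at which its call begins. There is no depth.
- ctrl.close_job(): hands the job in; it is judged then, once.
Trained networks look in a picture, given as the dict that the camera call returned (one of the last four; its "shot" number tells which), for a name from the list of things; names that differ only in an ending like _2 or _b are one class to them, and where a whole thing is asked for, a point or a joint stands for the part that bears it (a point fixed in the world has none). Each returns a list of dicts, best first, with "conf" (0 to 1); they miss things now and then, are a little off and sometimes report something else, mostly with a low value. They report only what shows in the picture. A call takes as long as a camera call. They do not tell look-alikes from the thing itself.
- ctrl.boxes_of(picture, thing): "xy" ([column, row] as shares, 0 to 1, of the picture: columns of its width, rows of its height, amid what is visible of it).
- ctrl.cut_out(picture, thing): "pixels" (420x560 bool, what is visible of it) and "xy" ([column, row] as shares, 0 to 1, of the picture: columns of its width, rows of its height, amid what is visible of it).
The state is a dict: "clock": time; "joint_pos": joint angles; "qvel": joint speeds; "tau": joint torques, N m; "tool_pos": TCP position; "orientation": TCP orientation; "force": force on the tool from outside, world axes, zero at the start; "moment": the same for the moment, N m; "opening": finger opening in m; "gripper_force": force on a finger pad.
Only numpy, scipy, OpenCV 4.12 (cv2) and the standard library are available. Lean on these libraries where they do the work, as an engineer would, in place of code of your own. Each camera call takes 0.05 s, during which the arm holds its last target. There are 200 camera calls.

## Working session

There is one attempt and no reset: what is moved stays moved. The work goes in short steps, Python scripts to look and compute and a tool call to move; the robot and the scene stay as the last step left them, time stands still between calls to the robot, and variables do not carry over. Pictures are saved under pics/ and viewed, at most 10 in all, crops included, and the job is handed in when it is done.

Besides the shell and the picture viewer there is one more tool, called after "Emit:" as name(argument=value, ...), one argument or row to a line, values as JSON. send_rows: Moves the arm, as the interface text tells. Shift numbers are shares of 800 mm and turn numbers shares of 90 degrees, none past 1 either way. Its arguments: {"type":"object","properties":{"deltas":{"type":"array","items":{"type":"array"}},"gripper":{"type":"number"}},"required":["deltas"]}

```bash
ls; mkdir -p pics; cat > h.py <<'E'
import numpy as np, cv2
from plant import ctrl
from scipy.spatial.transform import Rotation as R
def cam(s):
    f=210/np.tan(np.radians(s["vertical_fov"])/2)
    K=np.array([[f,0,s["cx"]],[0,f,s["cy"]],[0,0,1]]);M=cv2.Rodrigues(np.array(s["rvec"],float))[0];t=np.array(s["tvec"],float).ravel()
    return K,M,t
def ray(s,uv):
    K,M,t=cam(s);d=M.T@np.linalg.inv(K)@np.array([uv[0],uv[1],1.]);return -M.T@t,d/np.linalg.norm(d)
def atz(s,uv,z):
    o,d=ray(s,uv);return o+d*(z-o[2])/d[2]
def tri(s1,a,s2,b):
    o1,d1=ray(s1,a);o2,d2=ray(s2,b);A=np.c_[d1,-d2];k=np.linalg.lstsq(A,o2-o1,rcond=None)[0]
    p,q=o1+k[0]*d1,o2+k[1]*d2;return (p+q)/2,np.linalg.norm(p-q)
def proj(s,p):
    K,M,t=cam(s);return cv2.projectPoints(np.atleast_2d(np.array(p,float)),np.array(s["rvec"],float),t,K,None)[0][:,0]
def save(s,n): cv2.imwrite('pics/'+n,cv2.cvtColor(s["color"],cv2.COLOR_RGB2BGR))
E
python3 - <<'E'
from h import *
o=ctrl.get_obs();print(o)
S={n:ctrl.snapshot(n) for n in("scene","top")}
for n,s in S.items():
    save(s,n+'0.png');print(n,s["vertical_fov"],s["cx"],s["cy"],ray(s,(280,210)))
    for th in "rack bolt_knob bar_grip stamp_center stamp_ball stamp_b_center stamp_c_center pan_in brush scraper wax_cake brush_tin".split():
        print(th,[(np.round(np.array(b["xy"])*[560,420],1).tolist(),round(b["conf"],2)) for b in ctrl.boxes_of(s,th)[:4]])
E
```

```text
pics
{'clock': 0.0, 'joint_pos': array([ 9.28828279e+01,  2.05920324e+01,  6.36202086e-01, -2.01179433e-02,
       -7.01351637e+01, -1.65077486e+01]), 'qvel': array([ 0.08818128, -0.01215961, -0.05554053, -0.02363305, -0.01015739,
       -0.03326085]), 'tau': array([ 7.39320203e-04, -5.82710016e+01,  2.93051237e+01,  6.99691191e+00,
        6.98405929e-03, -1.50035248e-04]), 'tool_pos': array([0.15892259, 0.65565659, 0.2912343 ]), 'orientation': array([ 1.79907382e+02, -7.72526877e-03, -1.36317656e+01]), 'force': array([-0.2106012 ,  0.25905214, -0.3746021 ]), 'moment': array([ 0.02998075,  0.03022031, -0.02487776]), 'gripper_force': 0.0, 'opening': 0.08766751614474536}
scene 45.33189378204954 277.3554258183747 212.81804523558068 (array([1.55779419, 0.01693039, 0.94978886]), array([-0.78482809,  0.04678118, -0.6179453 ]))
rack [([294.8, 255.5], 0.69)]
bolt_knob [([244.2, 230.3], 0.51)]
bar_grip [([332.9, 208.4], 0.7), ([215.3, 239.5], 0.18)]
stamp_center [([456.1, 275.6], 0.68), ([299.4, 238.3], 0.61), ([199.9, 277.8], 0.17)]
stamp_ball [([297.7, 242.9], 0.9), ([455.8, 275.5], 0.7)]

[... 475 characters left out ...]
[([241.7, 212.2], 0.69)]
bolt_knob [([304.8, 196.9], 0.42)]
bar_grip [([220.3, 202.9], 0.95), ([221.0, 213.2], 0.72)]
stamp_center [([120.7, 164.1], 0.97), ([254.0, 205.2], 0.91), ([216.1, 205.5], 0.72)]
stamp_ball [([122.2, 163.2], 0.72), ([252.7, 206.0], 0.61), ([305.3, 194.6], 0.33)]
stamp_b_center [([177.8, 217.2], 0.66), ([176.3, 272.7], 0.16)]
stamp_c_center [([255.4, 205.3], 0.75), ([218.6, 212.7], 0.69), ([304.6, 197.4], 0.31)]
pan_in [([421.9, 237.5], 0.74), ([177.3, 271.8], 0.32)]
brush [([336.0, 242.6], 0.91)]
scraper [([175.3, 270.5], 0.94), ([220.8, 212.4], 0.31)]
wax_cake [([275.1, 266.8], 0.68), ([253.5, 208.1], 0.57)]
brush_tin [([338.5, 169.1], 0.77), ([215.4, 201.8], 0.41)]
```

```bash
python3 - <<'E'
import cv2
a=cv2.imread('pics/scene0.png');b=cv2.imread('pics/top0.png')
cv2.imwrite('pics/sc_crop.png',cv2.resize(a[170:330,150:400],(800,512),interpolation=cv2.INTER_CUBIC))
cv2.imwrite('pics/top_crop.png',cv2.resize(b[140:300,140:360],(800,582),interpolation=cv2.INTER_CUBIC))
E
```

```text
(no output)
```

View pics/top0.png

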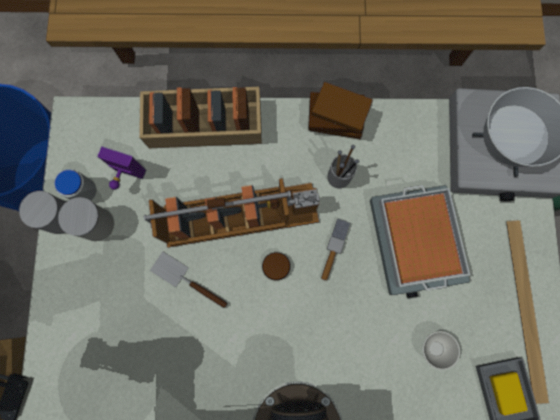

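View pics/sc_crop.png

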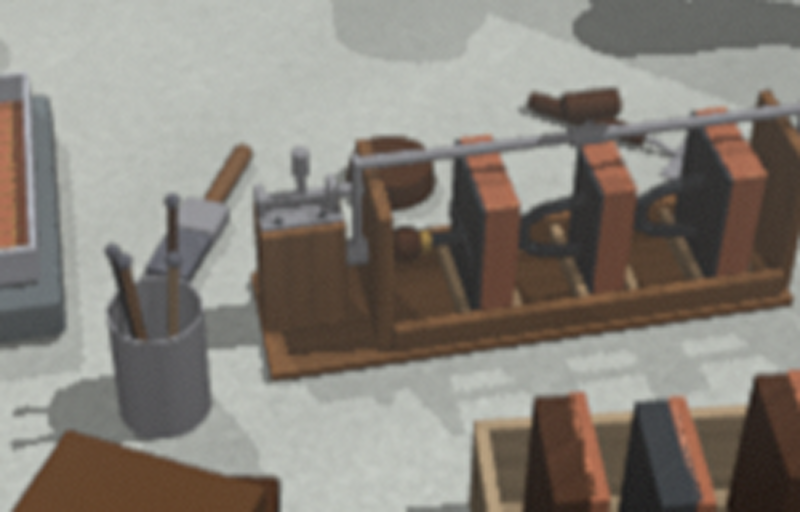

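View pics/top_crop.png

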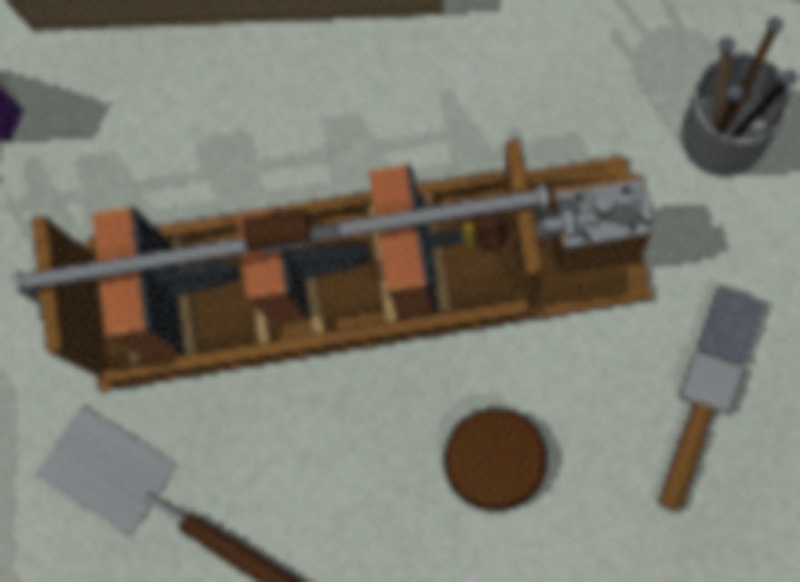

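The wanted stamp has three candidates. In top these are (121,164), purple and lying apart; (254,205), copper block with a wooden ball visible to its right at about (272,204); and (216,205), which has a bow handle. The crop confirms (254,205), scene (297,240): it is copper with a ball grip, in the slot next to the bolt.

```bash
python3 - <<'E'
from h import *
from scipy.optimize import least_squares
s=ctrl.snapshot("scene");t=ctrl.snapshot("top")
sc=lambda u,v:(150+u/3.2,170+v/3.2); tc=lambda u,v:(140+u/3.636,140+v/3.636)
obs=[(s,sc(272,378),(60,-252,0)),(s,sc(790,303),(60,190,0)),(t,tc(103,388),(-60,190,6)),(t,tc(652,298),(-60,-252,6)),(s,sc(395,343),(60,-158,38)),(t,tc(630,158),(60,-252,12))]
def f(p):
    A=R.from_euler('z',p[2]).as_matrix()
    return np.concatenate([proj(c,A@(np.array(q)/1000)+[p[0],p[1],0])[0]-uv for c,uv,q in obs])
r=least_squares(f,[.5,.1,.1],loss='soft_l1');p=r.x;print('rack',p,np.degrees(p[2]),np.round(f(p),1))
A=R.from_euler('z',p[2]).as_matrix()
def rep(n,a,b):
    P,e=tri(s,a,t,b);q=A.T@(P-[p[0],p[1],0]);print(n,np.round(P,4),'err',round(e,4),'rack',np.round(q*1000,1))
rep('knob',sc(300,165),(304.8,196.9))
rep('grip',(332.9,208.4),(220.3,202.9))
rep('grip2',(333.5,203),(216.5,202.5))
rep('ball',(278,246),tc(490,236))
rep('stampc top',sc(487,172),tc(398,228))
for n in("brush","scraper","wax_cake","brush_tin","pan_in"):
    for c,l in((s,'s'),(t,'t')):
        b=ctrl.cut_out(c,n)
        if not b: continue
        b=b[0];m=b["pixels"].astype(np.uint8)
        rect=cv2.minAreaRect(cv2.findNonZero(m));box=cv2.boxPoints(rect)
        z={'pan_in':.062,'brush_tin':.1}.get(n,.015)
        print(n,l,round(b["conf"],2),np.round(atz(c,np.array(b["xy"])*[560,420],z),3),m.sum(),np.round([atz(c,q,z)[:2] for q in box],3).tolist())
E
```

```text
rack [0.5730867  0.19596251 0.17386689] 9.96183905704624 [-0.9  1.3 -0.1  1.  -1.4  1.1 -0.3  0.4 -3.  -3.5 -1.6 -1.3]
knob [ 0.5969 -0.0141  0.158 ] err 0.0012 rack [ -12.9 -211.   158. ]
grip [0.5755 0.2038 0.1794] err 0.0075 rack [  3.7   7.3 179.4]
grip2 [0.5727 0.2077 0.1946] err 0.0008 rack [  1.7  11.7 194.6]
ball [0.5941 0.0682 0.0725] err 0.007 rack [  -1.4 -129.4   72.5]
stampc top [0.585  0.1309 0.1389] err 0.0022 rack [  0.5 -66.2 138.9]
brush s 0.67 [ 0.494 -0.1    0.015] 387 [[0.556, -0.148], [0.372, -0.097], [0.405, -0.057], [0.584, -0.111]]
brush t 0.63 [ 0.496 -0.11   0.015] 721 [[0.402, -0.051], [0.572, -0.11], [0.558, -0.154], [0.388, -0.094]]
scraper s 0.45 [0.353 0.22  0.015] 95 [[0.338, 0.193], [0.299, 0.209], [0.409, 0.338], [0.445, 0.321]]
scraper t 0.97 [0.411 0.345 0.015] 925 [[0.418, 0.413], [0.474, 0.379], [0.349, 0.184], [0.295, 0.218]]
wax_cake s 0.86 [0.449 0.08  0.015] 287 [[0.438, 0.02], [0.353, 0.06], [0.422, 0.116], [0.502, 0.075]]
wax_cake t 0.86 [0.429 0.061 0.015] 655 [[0.47, 0.101], [0.47, 0.021], [0.392, 0.021], [0.391, 0.099]]
brush_tin s 0.69 [ 0.591 -0.317  0.1  ] 7167 [[0.395, -0.491], [0.377, -0.241], [0.738, -0.182], [0.748, -0.385]]
brush_tin t 0.7 [ 0.69  -0.118  0.1  ] 805 [[0.651, -0.068], [0.776, -0.118], [0.749, -0.181], [0.626, -0.13]]
pan_in s 0.87 [ 0.56  -0.32   0.062] 7259 [[0.341, -0.513], [0.325, -0.251], [0.707, -0.191], [0.715, -0.403]]
pan_in t 0.57 [ 0.504 -0.335  0.062] 8283 [[0.617, -0.187], [0.677, -0.417], [0.385, -0.469], [0.331, -0.248]]
```

Emit:
send_rows(
  deltas=[
    [[0.73, 0.685, 0], 0.405],
    [[0.73, 0.685, 0], 0.405],
    [[0.73, 0.685, 0], 0.405],
    [[0.73, 0.685, 0], 0.405],
    [[0.73, 0.685, 0], 0.405],
  ],
)

```text
clock: 2.32
tool_pos: [0.2737, 0.4799, 0.2922]
orientation: [-180.0, 0.0, -49.8]
force: [0.9, -0.5, -0.5]
opening: 0.0879
gripper_force: 0.0
```

```bash
cat > go.py <<'E'
import sys
from h import *
# go.py x y zTCP yaw : prints shares
o=ctrl.get_obs();P=o["tool_pos"];M=R.from_euler('xyz',o["orientation"],degrees=True).as_matrix()
yaw=o["orientation"][2]
print('t',round(o["clock"],2),'P',np.round(P,4),'rpy',np.round(o["orientation"],2),'j',np.round(o["joint_pos"],0),'F',np.round(o["force"],1),'op',round(o["opening"],4),'gf',round(o["gripper_force"],1))
if len(sys.argv)>4:
    x,y,z,w=map(float,sys.argv[1:5])
    d=M.T@(np.array([x,y,z])-P);print('shares',np.round(d/.8,4),'turn',round(-((w-yaw+180)%360-180)/90,4),'rows',round(np.linalg.norm(d)/.0417,1))
E
python3 go.py 0.597 -0.014 0.27 -50
```

```text
t 2.32 P [0.2737 0.4799 0.2922] rpy [-179.99    0.    -49.76] j [ 81.   9. -15.   0. -66. -40.] F [ 0.9 -0.5 -0.5] op 0.0879 gf 0.0
shares [0.7323 0.0904 0.0277] turn 0.0027 rows 14.2
```

Emit:
send_rows(
  deltas=[
    [[0.73, 0.09, 0.028], 0],
    [[0.73, 0.09, 0.028], 0],
    [[0.73, 0.09, 0.028], 0],
    [[0.73, 0.09, 0.028], 0],
    [[0.73, 0.09, 0.028], 0],
  ],
)

```text
clock: 2.73
tool_pos: [0.3887, 0.3063, 0.2846]
orientation: [-179.9, 0.0, -49.4]
force: [0.8, 0.6, 0.2]
opening: 0.0875
gripper_force: 0.0
```

Emit:
send_rows(
  deltas=[
    [[0.47, 0.058, 0.018], 0],
    [[0.47, 0.058, 0.018], 0],
    [[0.47, 0.058, 0.018], 0],
    [[0.47, 0.058, 0.018], 0],
    [[0.47, 0.058, 0.018], 0],
  ],
)

```text
clock: 3.15
tool_pos: [0.5039, 0.1327, 0.2768]
orientation: [-179.9, -0.0, -49.4]
force: [0.7, 1.6, 0.9]
opening: 0.0875
gripper_force: 0.0
```

```bash
python3 go.py 0.597 -0.014 0.27 -50
```

```text
t 3.15 P [0.5039 0.1327 0.2768] rpy [-1.7994e+02 -1.0000e-02 -4.9420e+01] j [ 36.   7. -20.   0. -63.   4.] F [0.7 1.6 0.9] op 0.0875 gf 0.0
shares [0.215  0.0309 0.0085] turn 0.0065 rows 4.2
```

Move over the knob, then descend with the opening at 0.5.

Emit:
send_rows(
  deltas=[
    [[0.215, 0.031, 0.008], 0.005],
    [[0.215, 0.031, 0.008], 0.005],
    [[0.215, 0.031, 0.008], 0.005],
    [[0.215, 0.031, 0.008], 0.005],
    [[0.215, 0.031, 0.008], 0.005],
  ],
  gripper=0.5,
)

```text
clock: 3.57
tool_pos: [0.5982, -0.0168, 0.2692]
orientation: [179.9, -0.0, -50.1]
force: [-1.0, 0.7, -0.2]
opening: 0.06
gripper_force: 0.0
```

```bash
python3 go.py 0.597 -0.014 0.21 -50; python3 - <<'E'
from h import *
s=ctrl.snapshot("scene");save(s,'k.png')
for n in("scene",): print([(np.array(b["xy"])*[560,420],b["conf"]) for b in ctrl.boxes_of(s,"bolt_knob")])
P=ctrl.get_obs()["tool_pos"]
print(proj(s,[P-[0,0,.066],P-[0,0,.066+.04],[.597,-.014,.158],[.597,-.014,.17]]))
a=s["color"][150:270,170:330,::-1];cv2.imwrite('pics/k1.png',cv2.resize(a,(800,600),interpolation=cv2.INTER_CUBIC))
E
```

```text
t 3.57 P [ 0.5982 -0.0168  0.2692] rpy [ 1.7993e+02 -4.0000e-02 -5.0080e+01] j [ 17.  14. -11.   0. -64.  23.] F [-1.   0.7 -0.2] op 0.06 gf 0.0
shares [-0.0037 -0.0012  0.0739] turn -0.0009 rows 1.4
[(array([244.888, 229.11 ]), 0.67)]
[[243.45677394 207.09962054]
 [243.84708234 219.9124775 ]
 [244.04114659 221.57982843]
 [243.92716625 217.80969104]]
```

View pics/k1.png

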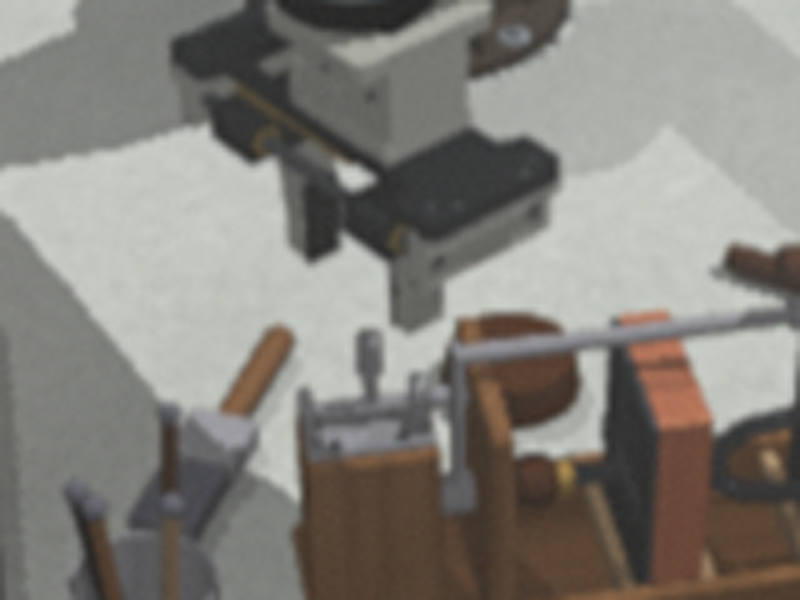

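Emit:
send_rows(
  deltas=[
    [[-0.003, -0.001, 0.04], 0],
    [[-0.003, -0.001, 0.074], 0],
    [[-0.003, -0.001, 0.074], 0],
    [[-0.003, -0.001, 0.074], 0],
    [[-0.003, -0.001, 0.074], 0],
  ],
)

```text
clock: 4.08
tool_pos: [0.5958, -0.0091, 0.2124]
orientation: [-179.9, -0.1, -49.8]
force: [1.2, 1.0, 0.9]
opening: 0.0442
gripper_force: 0.0
```

Emit:
send_rows(
  deltas=[
    [[0, 0, 0], 0],
    [[0, 0, 0], 0],
    [[0, 0, 0], 0],
    [[0, 0, 0], 0],
    [[0, 0, 0], 0],
  ],
  gripper=0,
)

```text
clock: 4.5
tool_pos: [0.5953, -0.0098, 0.2112]
orientation: [-180.0, -0.0, -49.9]
force: [0.3, 0.5, -0.5]
opening: 0.016
gripper_force: 0.0
```

```bash
python3 go.py 0.6025 -0.0465 0.21 -50
```

```text
t 4.5 P [ 0.5953 -0.0098  0.2112] rpy [-1.7996e+02 -2.0000e-02 -4.9880e+01] j [ 18.  17. -16.   0. -57.  22.] F [ 0.3  0.5 -0.5] op 0.016 gf 0.0
shares [0.0409 0.0227 0.0016] turn 0.0013 rows 0.9
```

Emit:
send_rows(
  deltas=[
    [[0, 0, 0], 0],
    [[0, 0, 0], 0],
    [[0, 0, 0], 0],
    [[0, 0, 0], 0],
    [[0, 0, 0], 0],
  ],
)

```text
clock: 4.92
tool_pos: [0.5949, -0.0101, 0.2111]
orientation: [180.0, -0.0, -49.9]
force: [-3.6, -0.7, 5.8]
opening: 0.013
gripper_force: 30.0
```

```bash
python3 go.py 0.6025 -0.0465 0.21 -50
```

```text
t 4.92 P [ 0.5949 -0.0101  0.2111] rpy [179.98  -0.   -49.89] j [ 18.  17. -16.   0. -57.  22.] F [-3.6 -0.7  5.8] op 0.013 gf 30.0
shares [0.0409 0.0221 0.0014] turn 0.0012 rows 0.9
```

Emit:
send_rows(
  deltas=[
    [[0.009, 0.005, 0], 0],
    [[0.018, 0.01, 0], 0],
    [[0.027, 0.015, 0], 0],
    [[0.035, 0.02, 0], 0],
    [[0.035, 0.02, 0], 0],
  ],
)

```text
clock: 5.33
tool_pos: [0.6008, -0.0379, 0.2108]
orientation: [-179.7, 0.3, -49.9]
force: [-7.1, 21.8, 6.8]
opening: 0.0131
gripper_force: 30.0
```

```bash
python3 go.py 0.6025 -0.0465 0.21 -50; python3 - <<'E'
from h import *
s=ctrl.snapshot("scene")
a=s["color"][150:270,170:330,::-1];cv2.imwrite('pics/k2.png',cv2.resize(a,(800,600),interpolation=cv2.INTER_CUBIC))
E
```

```text
t 5.33 P [ 0.6008 -0.0379  0.2108] rpy [-179.7     0.28  -49.92] j [ 15.  17. -15.  -0. -57.  26.] F [-7.1 21.8  6.8] op 0.0131 gf 30.0
shares [0.0096 0.0053 0.0009] turn 0.0009 rows 0.2
```

View pics/k2.png

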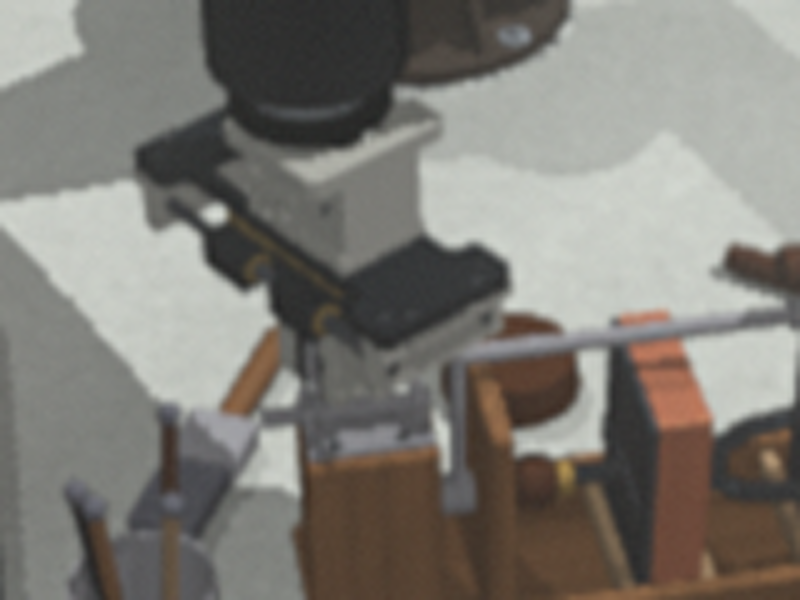

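The view shows the bolt rod sticking out to the left of the post, about (265,410) in the crop, and there is 22 N of reaction force, so the bolt is at its stop. Release it and rise.

Emit:
send_rows(
  deltas=[
    [[0.035, 0.02, 0], 0],
    [[0.035, 0.02, 0], 0],
    [[0.035, 0.02, -0.06], 0],
    [[0.035, 0.02, -0.11], 0],
    [[0.035, 0.02, -0.11], 0],
  ],
  gripper=1,
)

```text
clock: 5.8
tool_pos: [0.6095, -0.0738, 0.3063]
orientation: [-179.6, -0.4, -49.9]
force: [2.1, 0.4, 1.7]
opening: 0.0411
gripper_force: 0.0
```

```bash
python3 go.py 0.573 0.208 0.30 10
```

```text
t 5.8 P [ 0.6095 -0.0738  0.3063] rpy [-179.6    -0.43  -49.86] j [ 11.  14.  -7.   0. -69.  29.] F [2.1 0.4 1.7] op 0.0411 gf 0.0
shares [-0.2988 -0.1921  0.007 ] turn -0.6651 rows 6.8
```

Emit:
send_rows(
  deltas=[
    [[-0.3, -0.19, 0.007], -0.665],
    [[-0.3, -0.19, 0.007], -0.665],
    [[-0.3, -0.19, 0.007], -0.665],
    [[-0.3, -0.19, 0.007], -0.665],
    [[-0.3, -0.19, 0.007], -0.665],
  ],
  gripper=1,
)

```text
clock: 6.22
tool_pos: [0.5779, 0.1347, 0.2945]
orientation: [-180.0, -0.0, -13.8]
force: [0.7, -0.5, -0.4]
opening: 0.0743
gripper_force: 0.0
```

```bash
python3 go.py 0.573 0.208 0.30 10
```

```text
t 6.22 P [0.5779 0.1347 0.2945] rpy [-1.7999e+02 -3.0000e-02 -1.3780e+01] j [ 32.  13. -10.   0. -67.  44.] F [ 0.7 -0.5 -0.4] op 0.0743 gf 0.0
shares [-0.0278 -0.0875 -0.0068] turn -0.2642 rows 1.8
```

Emit:
send_rows(
  deltas=[
    [[-0.028, -0.087, -0.003], -0.264],
    [[-0.028, -0.087, -0.003], -0.264],
    [[-0.028, -0.087, -0.003], -0.264],
    [[-0.028, -0.087, -0.003], -0.264],
    [[-0.028, -0.087, -0.003], -0.264],
  ],
)

```text
clock: 6.63
tool_pos: [0.5735, 0.2069, 0.2965]
orientation: [180.0, 0.0, 9.9]
force: [0.4, -0.5, -0.5]
opening: 0.0876
gripper_force: 0.0
```

```bash
python3 go.py 0.573 0.208 0.242 10; python3 - <<'E'
from h import *
s=ctrl.snapshot("scene");t=ctrl.snapshot("top")
for c in(s,t):
    print([(np.array(b["xy"])*[560,420],round(b["conf"],2)) for b in ctrl.boxes_of(c,"bar_grip")], proj(c,[[.573,.208,.195]]))
a=s["color"][130:280,240:440,::-1];cv2.imwrite('pics/g.png',cv2.resize(a,(800,600),interpolation=cv2.INTER_CUBIC))
E
```

```text
t 6.63 P [0.5735 0.2069 0.2965] rpy [1.7998e+02 2.0000e-02 9.8500e+00] j [ 38.  14.  -8.   0. -68.  62.] F [ 0.4 -0.5 -0.5] op 0.0876 gf 0.0
shares [-0.0004 -0.0014  0.0682] turn -0.0016 rows 1.3
[(array([331.912, 208.194]), 0.84)] [[333.47638591 202.94465509]]
[(array([222.208, 208.194]), 0.77)] [[216.21810574 202.32582951]]
```

View pics/g.png

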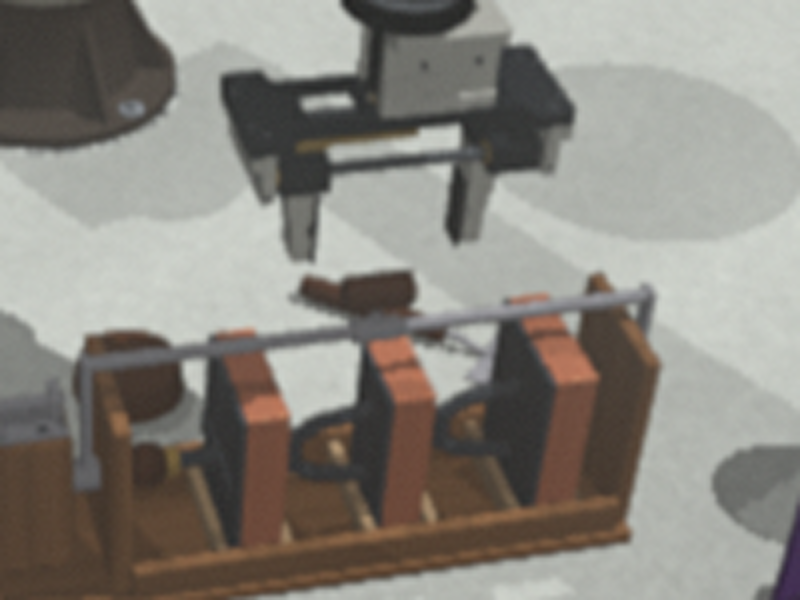

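Emit:
send_rows(
  deltas=[
    [[0, -0.001, 0.04], 0],
    [[0, -0.001, 0.068], 0],
    [[0, -0.001, 0.068], 0],
    [[0, -0.001, 0.068], 0],
    [[0, -0.001, 0.068], 0],
  ],
  gripper=0.35,
)

```text
clock: 7.25
tool_pos: [0.5745, 0.2067, 0.244]
orientation: [180.0, -0.1, 9.6]
force: [0.3, -0.0, 1.4]
opening: 0.0601
gripper_force: 0.0
```

Emit:
send_rows(
  deltas=[
    [[0, 0, 0], 0],
    [[0, 0, 0], 0],
    [[0, 0, 0], 0],
    [[0, 0, 0], 0],
    [[0, 0, 0], 0],
  ],
)

```text
clock: 7.67
tool_pos: [0.5741, 0.2089, 0.2443]
orientation: [-179.8, -0.2, 9.7]
force: [-2.8, 6.4, 1.8]
opening: 0.044
gripper_force: 30.0
```

```bash
python3 go.py 0.573 0.208 0.242 10
```

```text
t 7.67 P [0.5741 0.2089 0.2443] rpy [-179.79   -0.2     9.73] j [ 38.  16. -12.  -0. -62.  62.] F [-2.8  6.4  1.8] op 0.044 gf 30.0
shares [-0.0016  0.0009  0.0028] turn -0.003 rows 0.1
```

Emit:
send_rows(
  deltas=[
    [[-0.024, 0, 0.002], 0],
    [[-0.047, 0, 0.0075], 0],
    [[-0.069, 0, 0.017], 0],
    [[-0.09, 0, 0.03], 0],
    [[-0.1075, 0, 0.0455], 0],
  ],
)

```text
clock: 8.08
tool_pos: [0.4901, 0.1942, 0.2096]
orientation: [-179.8, -0.4, 9.8]
force: [-0.5, 4.7, 6.0]
opening: 0.044
gripper_force: 30.0
```

```bash
python3 go.py
```

```text
t 8.08 P [0.4901 0.1942 0.2096] rpy [-179.77   -0.44    9.76] j [ 43.  11. -25.   0. -54.  57.] F [-0.5  4.7  6. ] op 0.044 gf 30.0
```

Emit:
send_rows(
  deltas=[
    [[-0.015, 0, 0.0185], 0],
    [[-0.0275, 0, 0.039], 0],
    [[-0.036, 0, 0.0615], 0],
    [[-0.041, 0, 0.085], 0],
    [[-0.0425, 0, 0.108], 0],
  ],
)

```text
clock: 8.5
tool_pos: [0.4551, 0.1881, 0.1208]
orientation: [-179.8, -0.2, 9.7]
force: [-4.9, 5.4, 5.1]
opening: 0.0434
gripper_force: 30.0
```

Emit:
send_rows(
  deltas=[
    [[0, 0, 0], 0],
    [[0, 0, 0.002], 0],
    [[0, 0, 0.002], 0],
    [[0, 0, 0.002], 0],
    [[0, 0, 0.002], 0],
  ],
)

```text
clock: 8.92
tool_pos: [0.455, 0.188, 0.1186]
orientation: [-179.9, -0.0, 9.7]
force: [-6.2, 7.1, -3.3]
opening: 0.0439
gripper_force: 30.0
```

```bash
python3 go.py
```

```text
t 8.92 P [0.455  0.188  0.1186] rpy [-1.7987e+02 -3.0000e-02  9.6800e+00] j [ 45.  14. -35.  -0. -41.  54.] F [-6.2  7.1 -3.3] op 0.0439 gf 30.0
```

Emit:
send_rows(
  deltas=[
    [[0, 0, 0], 0],
    [[0, 0, 0], 0],
    [[0, 0, 0], 0],
    [[0, 0, -0.05], 0],
    [[0, 0, -0.1], 0],
  ],
  gripper=0.8,
)

```text
clock: 9.33
tool_pos: [0.4545, 0.1855, 0.1977]
orientation: [179.8, 0.3, 9.7]
force: [1.7, 1.0, 1.5]
opening: 0.0686
gripper_force: 0.0
```

Emit:
send_rows(
  deltas=[
    [[0, 0, -0.05], 0],
    [[0, 0, -0.1], 0],
    [[0, 0, -0.12], 0],
    [[0, 0, -0.12], 0],
    [[0, 0, -0.12], 0],
  ],
)

```text
clock: 9.75
tool_pos: [0.4557, 0.1867, 0.2958]
orientation: [-179.9, -0.2, 9.7]
force: [-0.1, 0.4, -0.9]
opening: 0.0699
gripper_force: 0.0
```

```bash
python3 go.py .585 .131 .25 10; python3 - <<'E'
from h import *
s=ctrl.snapshot("scene");t=ctrl.snapshot("top")
for th in("stamp_center","stamp_ball"):
  for c in(s,t):
    print(th,[(np.round(np.array(b["xy"])*[560,420],1),round(b["conf"],2)) for b in ctrl.boxes_of(c,th)])
print(proj(t,[[.585,.131,.142]]),proj(s,[[.585,.131,.142]]))
a=s["color"][130:280,240:440,::-1];b=t["color"][160:300,160:340,::-1]
cv2.imwrite('pics/st.png',np.vstack([cv2.resize(a,(400,300),interpolation=3),cv2.resize(b,(400,300),interpolation=3)]))
E
```

```text
t 9.75 P [0.4557 0.1867 0.2958] rpy [-1.7988e+02 -1.6000e-01  9.6600e+00] j [ 45.   3. -22.   0. -65.  54.] F [-0.1  0.4 -0.9] op 0.0699 gf 0.0
shares [0.1474 0.0959 0.0575] turn -0.0038 rows 3.5
stamp_center [(array([296.3, 235.8]), 0.67), (array([456.6, 275.7]), 0.65), (array([337.1, 208.9]), 0.3)]
stamp_center [(array([119.8, 165. ]), 0.89), (array([251.1, 203.7]), 0.77), (array([275.3, 236.4]), 0.47)]
stamp_ball [(array([457.2, 275.3]), 0.96), (array([298.4, 238.6]), 0.75), (array([290.5, 255.5]), 0.44)]
stamp_ball [(array([121.2, 164.6]), 0.85), (array([253.9, 205.2]), 0.63)]
[[248.90441386 202.43915298]] [[301.86798426 222.82458065]]
```

View pics/st.png

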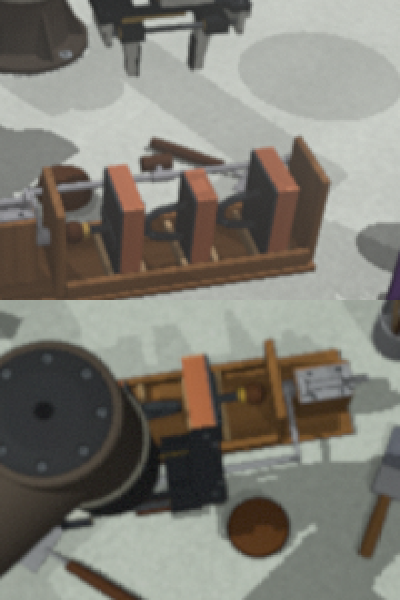

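Emit:
send_rows(
  deltas=[
    [[0.147, 0.096, 0.03], 0],
    [[0.147, 0.096, 0.057], 0],
    [[0.147, 0.096, 0.057], 0],
    [[0.147, 0.096, 0.057], 0],
    [[0.147, 0.096, 0.057], 0],
  ],
)

```text
clock: 10.47
tool_pos: [0.5864, 0.1286, 0.2443]
orientation: [179.9, 0.3, 9.5]
force: [0.2, -0.4, -0.2]
opening: 0.0702
gripper_force: 0.0
```

```bash
python3 go.py .585 .131 .174 10; python3 - <<'E'
from h import *
s=ctrl.snapshot("scene");P=ctrl.get_obs()["tool_pos"];print(proj(s,[P-[0,0,.066]]))
a=s["color"][160:280,240:400,::-1]
cv2.imwrite('pics/st2.png',cv2.resize(a,(800,600),interpolation=3))
E
```

```text
t 10.47 P [0.5864 0.1286 0.2443] rpy [179.86   0.31   9.53] j [ 31.  16. -13.   0. -62.  69.] F [ 0.2 -0.4 -0.2] op 0.0702 gf 0.0
shares [-0.0007 -0.0034  0.0879] turn -0.0053 rows 1.7
[[301.89336815 211.2051704 ]]
```

View pics/st2.png

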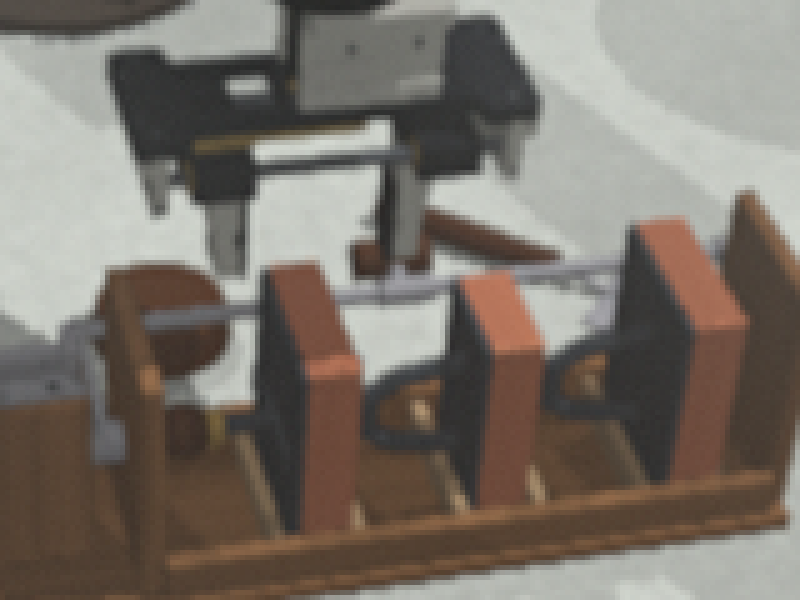

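Emit:
send_rows(
  deltas=[
    [[0, 0, 0.045], 0],
    [[0, 0, 0.088], 0],
    [[0, 0, 0.088], 0],
    [[0, 0, 0.088], 0],
    [[0, 0, 0.088], 0],
  ],
)

```text
clock: 10.93
tool_pos: [0.5849, 0.1314, 0.18]
orientation: [180.0, -0.1, 9.8]
force: [0.6, 0.6, 0.3]
opening: 0.0702
gripper_force: 0.0
```

Emit:
send_rows(
  deltas=[
    [[0, 0, 0], 0],
    [[0, 0, 0], 0],
    [[0, 0, 0], 0],
    [[0, 0, 0], 0],
    [[0, 0, 0], 0],
  ],
  gripper=0,
)

```text
clock: 11.35
tool_pos: [0.5844, 0.1308, 0.1789]
orientation: [-180.0, -0.1, 9.7]
force: [-0.8, -0.1, 0.2]
opening: 0.0421
gripper_force: 0.0
```

Emit:
send_rows(
  deltas=[
    [[0, 0, 0], 0],
    [[0, 0, 0], 0],
    [[0, 0, 0], 0],
    [[0, 0, 0], 0],
    [[0, 0, 0], 0],
  ],
)

```text
clock: 11.77
tool_pos: [0.5843, 0.1306, 0.1784]
orientation: [180.0, -0.0, 9.7]
force: [-1.3, -1.4, 3.0]
opening: 0.032
gripper_force: 29.9
```

```bash
python3 go.py .585 .131 .174 10
```

```text
t 11.77 P [0.5843 0.1306 0.1784] rpy [179.99  -0.     9.68] j [ 31.  19. -18.   0. -53.  68.] F [-1.3 -1.4  3. ] op 0.032 gf 29.9
shares [ 0.0009 -0.0003  0.0055] turn -0.0035 rows 0.1
```

Emit:
send_rows(
  deltas=[
    [[0, 0, -0.02], 0],
    [[0, 0, -0.065], 0],
    [[0, 0, -0.115], 0],
    [[0, 0, -0.165], 0],
    [[0, 0, -0.21], 0],
  ],
)

```text
clock: 12.18
tool_pos: [0.5835, 0.1307, 0.3471]
orientation: [-180.0, 0.1, 9.7]
force: [2.3, 0.5, -6.4]
opening: 0.0317
gripper_force: 30.0
```

```bash
python3 go.py .30 .50 .34 10
```

```text
t 12.18 P [0.5835 0.1307 0.3471] rpy [-1.7999e+02  1.1000e-01  9.6700e+00] j [ 31.  12.  -4.  -0. -74.  68.] F [ 2.3  0.5 -6.4] op 0.0317 gf 30.0
shares [-0.2718 -0.5147  0.0095] turn -0.0036 rows 11.2
```

Emit:
send_rows(
  deltas=[
    [[-0.011, -0.021, 0], 0],
    [[-0.033, -0.062, 0], 0],
    [[-0.054, -0.103, 0], 0],
    [[-0.076, -0.144, 0], 0],
    [[-0.098, -0.185, 0], 0],
  ],
)

```text
clock: 12.6
tool_pos: [0.4801, 0.2641, 0.3446]
orientation: [180.0, 0.2, 9.6]
force: [0.1, 0.6, -6.7]
opening: 0.032
gripper_force: 30.0
```

Emit:
send_rows(
  deltas=[
    [[-0.022, -0.041, 0], 0],
    [[-0.044, -0.082, 0], 0],
    [[-0.065, -0.123, 0], 0],
    [[-0.087, -0.164, 0], 0],
    [[-0.105, -0.198, 0], 0],
  ],
)

```text
clock: 13.02
tool_pos: [0.3702, 0.4067, 0.3446]
orientation: [179.9, 0.1, 9.7]
force: [1.6, -0.5, -6.2]
opening: 0.0316
gripper_force: 30.0
```

Emit:
send_rows(
  deltas=[
    [[-0.02, -0.038, 0.015], 0],
    [[-0.038, -0.072, 0.04], 0],
    [[-0.053, -0.1, 0.07], 0],
    [[-0.064, -0.12, 0.1], 0],
    [[-0.07, -0.132, 0.13], 0],
  ],
)

```text
clock: 13.43
tool_pos: [0.2975, 0.501, 0.2396]
orientation: [179.9, 0.1, 9.7]
force: [1.4, 0.2, -5.3]
opening: 0.0318
gripper_force: 30.0
```

```bash
python3 go.py .30 .50 .1664 10; python3 - <<'E'
from h import *
s=ctrl.snapshot("top");
P=ctrl.get_obs()["tool_pos"];print(proj(s,[[P[0],P[1],0]]))
save(s,'pl.png')
E
```

```text
t 13.43 P [0.2975 0.501  0.2396] rpy [1.7993e+02 1.1000e-01 9.7500e+00] j [ 78.  14. -15.  -0. -60.  21.] F [ 1.4  0.2 -5.3] op 0.0318 gf 30.0
shares [0.0031 0.0017 0.0915] turn -0.0028 rows 1.8
[[118.2570157  313.81355845]]
```

View pics/pl.png

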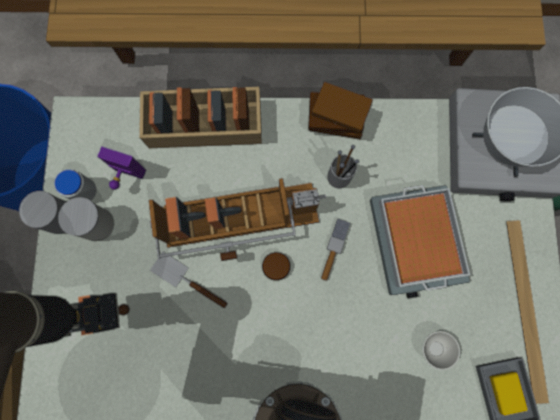

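Emit:
send_rows(
  deltas=[
    [[0, 0, 0.03], 0],
    [[0, 0, 0.055], 0],
    [[0, 0, 0.075], 0],
    [[0, 0, 0.085], 0],
    [[0, 0, 0.088], 0],
  ],
)

```text
clock: 13.9
tool_pos: [0.2992, 0.4987, 0.1693]
orientation: [179.8, 0.1, 9.6]
force: [0.1, -0.5, -6.2]
opening: 0.0317
gripper_force: 30.0
```

Emit:
send_rows(
  deltas=[
    [[0, 0, 0.002], 0],
    [[0, 0, 0.004], 0],
    [[0, 0, 0.004], 0],
    [[0, 0, 0.004], 0],
    [[0, 0, 0.004], 0],
  ],
)

```text
clock: 14.32
tool_pos: [0.2998, 0.5004, 0.1694]
orientation: [-179.9, -0.0, 9.7]
force: [0.2, -0.4, -6.4]
opening: 0.032
gripper_force: 30.0
```

```bash
python3 go.py .30 .50 .1664 10
```

```text
t 14.32 P [0.2998 0.5004 0.1694] rpy [-1.7993e+02 -3.0000e-02  9.6800e+00] j [ 78.  18. -20.   0. -51.  21.] F [ 0.2 -0.4 -6.4] op 0.032 gf 30.0
shares [0.0002 0.0006 0.0038] turn -0.0035 rows 0.1
```

Emit:
send_rows(
  deltas=[
    [[0, 0, 0.002], 0],
    [[0, 0, 0.004], 0],
    [[0, 0, 0.006], 0],
    [[0, 0, 0.006], 0],
    [[0, 0, 0.006], 0],
  ],
)

```text
clock: 14.73
tool_pos: [0.3008, 0.5008, 0.1664]
orientation: [-179.9, -0.2, 9.7]
force: [1.7, -4.0, 10.9]
opening: 0.0322
gripper_force: 30.0
```

Emit:
send_rows(
  deltas=[
    [[0, 0, 0], 0],
    [[0, 0, 0], 0],
    [[0, 0, 0], 0],
    [[0, 0, 0], 0],
    [[0, 0, 0], 0],
  ],
  gripper=0.8,
)

```text
clock: 15.15
tool_pos: [0.2996, 0.5002, 0.1638]
orientation: [-180.0, -0.0, 9.7]
force: [0.9, 0.2, -0.4]
opening: 0.0598
gripper_force: 0.0
```

Emit:
send_rows(
  deltas=[
    [[0, 0, -0.03], 0],
    [[0, 0, -0.08], 0],
    [[0, 0, -0.13], 0],
    [[0, 0, -0.13], -0.1],
    [[0, 0, -0.13], -0.2],
  ],
)

```text
clock: 15.57
tool_pos: [0.3, 0.5014, 0.271]
orientation: [-179.7, -0.2, 24.3]
force: [-0.8, -0.4, -0.8]
opening: 0.0699
gripper_force: 0.0
```

```bash
python3 go.py .312 .435 .26 100;  python3 - <<'E'
from h import *
s=ctrl.snapshot("scene");t=ctrl.snapshot("top")
for th,z in(("stamp_ball",.065),("stamp_center",.1)):
  for c in(s,t):
    print(th,[(np.round(np.array(b["xy"])*[560,420],1),round(b["conf"],2),np.round(atz(c,np.array(b["xy"])*[560,420],z),3)) for b in ctrl.cut_out(c,th)])
  print(proj(s,[.3116,.4377,.065]),proj(t,[.3116,.4377,.065]))
save(s,'b_s.png');save(t,'b_t.png')
a=s["color"][120:260,390:540,::-1];b=t["color"][260:350,60:160,::-1]
cv2.imwrite('pics/b.png',np.hstack([cv2.resize(a,(400,373),interpolation=3),cv2.resize(b,(400,373),interpolation=3)]))
E
```

```text
t 15.57 P [0.3    0.5014 0.271 ] rpy [-179.75   -0.22   24.33] j [ 78.  13. -13.   0. -64.  36.] F [-0.8 -0.4 -0.8] op 0.0699 gf 0.0
shares [-0.0206  0.0819  0.0133] turn -0.8408 rows 1.6
stamp_ball [(array([455.6, 278. ]), 0.73, array([0.71 , 0.503, 0.065])), (array([410.7, 181.5]), 0.56, array([0.298, 0.494, 0.065]))]
stamp_ball [(array([118.7, 164. ]), 0.93, array([0.711, 0.507, 0.065])), (array([117.6, 314.4]), 0.87, array([0.297, 0.478, 0.065]))]
[[393.51925429 184.1723107 ]] [[133.2974775  308.67701104]]
stamp_center [(array([455.9, 276.2]), 0.8, array([0.738, 0.487, 0.1  ])), (array([411.6, 178.6]), 0.69, array([0.333, 0.482, 0.1  ]))]
stamp_center [(array([118.7, 163.2]), 0.95, array([0.702, 0.493, 0.1  ])), (array([116.9, 315.3]), 0.62, array([0.295, 0.467, 0.1  ]))]
[[393.51925429 184.1723107 ]] [[133.2974775  308.67701104]]
```

View pics/b.png

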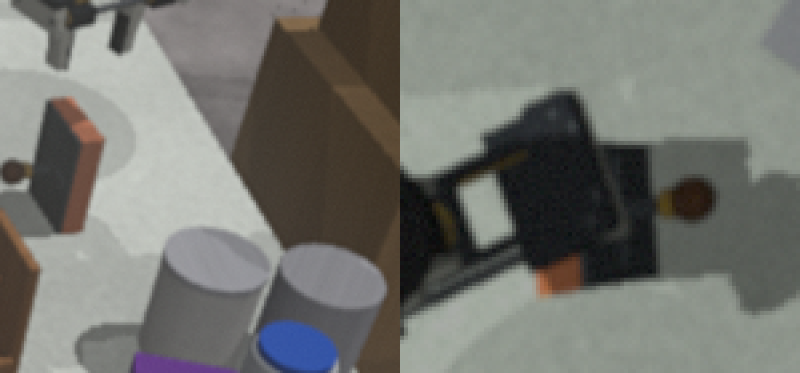

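Emit:
send_rows(
  deltas=[
    [[-0.02, 0.082, 0], -0.84],
    [[-0.02, 0.082, 0], -0.84],
    [[-0.02, 0.082, 0], -0.84],
    [[-0.02, 0.082, 0], -0.84],
    [[-0.02, 0.082, 0], -0.84],
  ],
)

```text
clock: 16.28
tool_pos: [0.3119, 0.4331, 0.2677]
orientation: [180.0, 0.0, 60.0]
force: [-0.1, -0.8, -0.1]
opening: 0.0704
gripper_force: 0.0
```

Emit:
send_rows(
  deltas=[
    [[0, 0, 0], -0.44],
    [[0, 0, 0], -0.44],
    [[0, 0, 0], -0.44],
    [[0, 0, 0], -0.44],
    [[0, 0, 0], -0.44],
  ],
)

```text
clock: 16.7
tool_pos: [0.3117, 0.4336, 0.2673]
orientation: [-180.0, 0.1, 95.8]
force: [0.4, -0.1, -0.1]
opening: 0.0702
gripper_force: 0.0
```

```bash
python3 go.py .312 .435 .112 99.7
```

```text
t 16.7 P [0.3117 0.4336 0.2673] rpy [-1.7998e+02  6.0000e-02  9.5830e+01] j [ 75.   8. -19.   0. -63. 110.] F [ 0.4 -0.1 -0.1] op 0.0702 gf 0.0
shares [0.0019 0.0006 0.1941] turn -0.043 rows 3.7
```

Emit:
send_rows(
  deltas=[
    [[0.002, 0, 0.03], -0.043],
    [[0.002, 0, 0.08], -0.043],
    [[0.002, 0, 0.13], -0.043],
    [[0.002, 0, 0.17], -0.043],
    [[0.002, 0, 0.195], -0.043],
  ],
)

```text
clock: 17.12
tool_pos: [0.3109, 0.4334, 0.1081]
orientation: [-179.9, 0.2, 99.3]
force: [-0.1, -0.9, -0.1]
opening: 0.07
gripper_force: 0.0
```

Emit:
send_rows(
  deltas=[
    [[0, 0, 0], 0],
    [[0, 0, 0], 0],
    [[0, 0, 0], 0],
    [[0, 0, 0], 0],
    [[0, 0, 0], 0],
  ],
  gripper=0,
)

```text
clock: 17.53
tool_pos: [0.3119, 0.4362, 0.1135]
orientation: [179.9, -0.2, 99.5]
force: [-0.5, -0.1, 0.1]
opening: 0.0426
gripper_force: 0.0
```

Emit:
send_rows(
  deltas=[
    [[0, 0, 0], 0],
    [[0, 0, 0], 0],
    [[0, 0, 0], 0],
    [[0, 0, 0], 0],
    [[0, 0, 0], 0],
  ],
)

```text
clock: 17.95
tool_pos: [0.3119, 0.4352, 0.1124]
orientation: [180.0, -0.0, 99.5]
force: [2.2, -3.1, 6.0]
opening: 0.029
gripper_force: 30.0
```

```bash
python3 go.py .312 .435 .112 99.7
```

```text
t 17.95 P [0.3119 0.4352 0.1124] rpy [ 1.7996e+02 -1.0000e-02  9.9510e+01] j [ 75.  18. -30.   0. -42. 114.] F [ 2.2 -3.1  6. ] op 0.029 gf 30.0
shares [-0.0003  0.      0.0005] turn -0.0022 rows 0.0
```

Emit:
send_rows(
  deltas=[
    [[0, 0, -0.02], 0],
    [[0, 0, -0.06], 0],
    [[0, 0, -0.105], 0],
    [[0, 0, -0.15], 0],
    [[0, 0, -0.19], 0],
  ],
)

```text
clock: 18.37
tool_pos: [0.3109, 0.4336, 0.2644]
orientation: [-179.9, 0.2, 99.5]
force: [0.5, 0.6, -6.0]
opening: 0.0282
gripper_force: 30.0
```

Emit:
send_rows(
  deltas=[
    [[0, 0, -0.03], 0],
    [[0, 0, -0.04], 0],
    [[0, 0, -0.04], 0],
    [[0, 0, -0.04], 0],
    [[0, 0, -0.04], 0],
  ],
)

```text
clock: 18.78
tool_pos: [0.3109, 0.4339, 0.2929]
orientation: [-179.8, 0.2, 99.5]
force: [-0.1, -0.4, -6.3]
opening: 0.0285
gripper_force: 30.0
```

```bash
python3 go.py .46 .06 .29 55; python3 - <<'E'
from h import *
s=ctrl.snapshot("scene");t=ctrl.snapshot("top")
# pan: refine by mesh colour in network mask (top)
for c in(t,s):
    hsv=cv2.cvtColor(c["color"],cv2.COLOR_RGB2HSV)
    m=ctrl.cut_out(c,"pan_in");
    if not m: print('none');continue
    m=m[0]["pixels"].astype(np.uint8); m=m&((hsv[...,1]>90)&(hsv[...,0]<25)).astype(np.uint8)
    m=cv2.morphologyEx(m,cv2.MORPH_OPEN,np.ones((3,3),np.uint8))
    cnt=max(cv2.findContours(m,0,2)[0],key=cv2.contourArea).reshape(-1,2)
    W=np.array([atz(c,q,.062)[:2] for q in cnt])*1000
    r=cv2.minAreaRect(W.astype(np.float32));print('mesh',np.round(r,1).tolist() if 0 else r)
P=ctrl.get_obs()["tool_pos"]-[0,0,.047]
print('ball',P)
for th in("stamp_center",):
  for c in(s,t): print([(np.round(np.array(b["xy"])*[560,420],1),round(b["conf"],2)) for b in ctrl.boxes_of(c,th)],proj(c,[P]),proj(c,[P-[0,0,.064]]))
save(s,'h_s.png')
E
```

```text
t 18.78 P [0.3109 0.4339 0.2929] rpy [-179.82    0.25   99.47] j [ 75.   7. -17.  -0. -66. 114.] F [-0.1 -0.4 -6.3] op 0.0285 gf 30.0
shares [-0.4917  0.107   0.0054] turn 0.4941 rows 9.7
mesh ((508.5594787597656, -341.06134033203125), (224.5477752685547, 168.1572265625), 9.599236488342285)
mesh ((494.4247741699219, -342.2181396484375), (195.0100555419922, 171.89044189453125), 9.718146324157715)
ball [0.31138332 0.43487735 0.24725957]
[(array([455.2, 274. ]), 0.75), (array([396.8, 147.8]), 0.61)] [[402.89186216 131.6690106 ]] [[399.09419879 151.0170626 ]]
[(array([131.9, 308.7]), 0.77), (array([120.1, 163.6]), 0.69)] [[108.06241256 310.25257061]] [[118.30854528 309.67362252]]
```

Emit:
send_rows(
  deltas=[
    [[-0.02, 0.004, 0], 0.04],
    [[-0.058, 0.012, 0], 0.11],
    [[-0.1, 0.021, 0], 0.19],
    [[-0.145, 0.031, 0], 0.27],
    [[-0.19, 0.041, 0], 0.34],
  ],
)

```text
clock: 19.5
tool_pos: [0.3691, 0.2894, 0.2956]
orientation: [-180.0, 0.0, 68.6]
force: [2.1, 0.9, -5.8]
opening: 0.0284
gripper_force: 30.0
```

```bash
cat > ang.py <<'E'
from h import *
o=ctrl.get_obs();P=o["tool_pos"]-[0,0,.047];yaw=np.radians(o["orientation"][2])
# stamp y (horizontal part) = tool x dir (yaw 99.5 at grasp)
ys=np.array([np.cos(yaw),np.sin(yaw),0]);zs=np.array([0,0,1.]);xs=np.cross(ys,zs)
for n in("scene","top"):
    c=ctrl.snapshot(n);uv=proj(c,[P-[0,0,.05]])[0]
    L=[b for b in ctrl.cut_out(c,"stamp_center") if np.linalg.norm(np.array(b["xy"])*[560,420]-uv)<50]
    if not L: print(n,'none');continue
    m=L[0]["pixels"];best=[]
    for th in range(-20,141,5):
        a=np.radians(th);y=np.cos(a)*ys-np.sin(a)*zs;z=np.sin(a)*ys+np.cos(a)*zs
        C=[P+y*(.064+j)+xs*i+z*k for i in(-.045,.045) for j in(-.016,.016) for k in(-.065,.065)]
        q=np.zeros(m.shape,np.uint8);cv2.fillConvexPoly(q,cv2.convexHull(proj(c,C).astype(np.int32)),1)
        best.append(((q&m).sum()/(q|m).sum(),(m&(q==0)).sum(),th))
    print(n,round(L[0]["conf"],2),m.sum(),[(round(float(i),2),int(k),t) for i,k,t in sorted(best)[::-1][:5]])
E
python3 ang.py; python3 go.py .46 .06 .29 55
```

```text
scene 0.88 1199 [(0.85, 13, 85), (0.83, 31, 90), (0.79, 75, 80), (0.75, 103, 95), (0.68, 180, 75)]
top 0.7 1144 [(0.64, 61, 140), (0.58, 53, 135), (0.55, 64, 130), (0.53, 52, 125), (0.51, 54, 120)]
t 19.7 P [0.3693 0.2896 0.2959] rpy [-1.800e+02 -2.000e-02  6.879e+01] j [ 62.   1. -24.  -0. -66.  97.] F [ 0.2  0.8 -6.6] op 0.0285 gf 30.0
shares [-0.2266  0.2095  0.0073] turn 0.1533 rows 5.9
```

Emit:
send_rows(
  deltas=[
    [[-0.03, 0.027, 0], 0.06],
    [[-0.066, 0.061, 0], 0.13],
    [[-0.104, 0.096, 0], 0.2],
    [[-0.141, 0.131, 0], 0.27],
    [[-0.178, 0.165, 0], 0.34],
  ],
)

```text
clock: 20.12
tool_pos: [0.4414, 0.1098, 0.296]
orientation: [-180.0, -0.1, 38.2]
force: [1.8, 0.4, -5.3]
opening: 0.0287
gripper_force: 30.0
```

```bash
python3 go.py .506 -.337 .28 9.6
```

```text
t 20.12 P [0.4414 0.1098 0.296 ] rpy [-1.800e+02 -7.000e-02  3.815e+01] j [ 39.  -1. -25.  -0. -65.  89.] F [ 1.8  0.4 -5.3] op 0.0287 gf 30.0
shares [-0.2815  0.489   0.0197] turn 0.3172 rows 10.8
```

Emit:
send_rows(
  deltas=[
    [[-0.022, 0.039, 0], 0.06],
    [[-0.046, 0.08, 0], 0.13],
    [[-0.07, 0.122, 0], 0.2],
    [[-0.095, 0.165, 0], 0.26],
    [[-0.12, 0.208, 0], 0.315],
  ],
)

```text
clock: 20.53
tool_pos: [0.4693, -0.0807, 0.296]
orientation: [-180.0, -0.1, 9.8]
force: [1.2, 1.4, -6.3]
opening: 0.0281
gripper_force: 30.0
```

```bash
python3 go.py .506 -.337 .28 9.6
```

```text
t 20.53 P [ 0.4693 -0.0807  0.296 ] rpy [-1.7999e+02 -6.0000e-02  9.8000e+00] j [ 14.   1. -23.  -0. -66.  86.] F [ 1.2  1.4 -6.3] op 0.0281 gf 30.0
shares [-0.0093  0.3235  0.02  ] turn 0.0023 rows 6.2
```

Emit:
send_rows(
  deltas=[
    [[-0.001, 0.042, 0], 0],
    [[-0.003, 0.085, 0], 0],
    [[-0.005, 0.13, 0], 0],
    [[-0.006, 0.17, 0], 0],
    [[-0.007, 0.21, 0], 0],
  ],
)

```text
clock: 20.95
tool_pos: [0.493, -0.2474, 0.2955]
orientation: [-180.0, 0.0, 10.0]
force: [0.9, -0.2, -5.5]
opening: 0.0287
gripper_force: 30.0
```

Emit:
send_rows(
  deltas=[
    [[0, 0.035, 0], 0],
    [[-0.001, 0.065, 0], 0],
    [[-0.002, 0.085, 0], 0],
    [[-0.002, 0.1, 0], 0],
    [[-0.002, 0.108, 0], 0],
  ],
)

```text
clock: 21.37
tool_pos: [0.5063, -0.3323, 0.295]
orientation: [-180.0, 0.0, 10.0]
force: [0.1, 1.3, -6.3]
opening: 0.0283
gripper_force: 30.0
```

```bash
python3 ang.py; python3 go.py .506 -.337 .20 9.6
```

```text
scene 0.87 1485 [(0.8, 160, 85), (0.8, 117, 90), (0.79, 205, 80), (0.76, 102, 95), (0.75, 298, 75)]
top 0.53 220 [(0.1, 0, 85), (0.09, 33, 140), (0.09, 11, 90), (0.09, 17, 80), (0.09, 33, 135)]
t 21.57 P [ 0.5057 -0.3306  0.2956] rpy [-1.7997e+02  1.0000e-02  9.9900e+00] j [-15.  14.  -8.  -0. -68. 115.] F [-0.2  0.8 -6.1] op 0.0283 gf 30.0
shares [-0.001   0.008   0.1195] turn 0.0043 rows 2.3
```

Emit:
send_rows(
  deltas=[
    [[0, 0.003, 0.025], 0],
    [[0, 0.006, 0.055], 0],
    [[0, 0.006, 0.08], 0],
    [[0, 0.006, 0.1], 0],
    [[0, 0.006, 0.112], 0],
  ],
)

```text
clock: 21.98
tool_pos: [0.5058, -0.3347, 0.2045]
orientation: [-179.9, 0.1, 10.0]
force: [0.1, -0.3, -5.5]
opening: 0.028
gripper_force: 30.0
```

Emit:
send_rows(
  deltas=[
    [[0, 0, 0.004], 0],
    [[0, 0, 0.008], 0],
    [[0, 0, 0.012], 0],
    [[0, 0, 0.015], 0],
    [[0, 0, 0.018], 0],
  ],
)

```text
clock: 22.4
tool_pos: [0.5084, -0.3367, 0.1955]
orientation: [179.8, -0.3, 10.0]
force: [-4.2, 12.7, 31.5]
opening: 0.0285
gripper_force: 30.0
```

```bash
python3 go.py .506 -.337 .189 9.6
```

```text
t 22.4 P [ 0.5084 -0.3367  0.1955] rpy [179.8   -0.27  10.04] j [-15.  19. -15.   0. -55. 115.] F [-4.2 12.7 31.5] op 0.0285 gf 30.0
shares [-0.0031 -0.0002  0.0081] turn 0.0049 rows 0.2
```

Emit:
send_rows(
  deltas=[
    [[0, 0, 0.001], 0],
    [[0, 0, 0.002], 0],
    [[0, 0, 0.003], 0],
    [[0, 0, 0.004], 0],
    [[0, 0, 0.004], 0],
  ],
)

```text
clock: 22.82
tool_pos: [0.5084, -0.3366, 0.1953]
orientation: [179.7, -0.4, 10.1]
force: [-6.1, 12.6, 32.8]
opening: 0.0284
gripper_force: 30.0
```

```bash
python3 ang.py; python3 go.py .506 -.337 .189 9.6
```

```text
scene 0.73 1418 [(0.82, 132, 85), (0.8, 98, 90), (0.79, 197, 80), (0.78, 90, 95), (0.75, 286, 75)]
top 0.5 185 [(0.11, 5, 140), (0.11, 5, 135), (0.1, 5, 130), (0.1, 5, 125), (0.1, 0, 95)]
t 23.02 P [ 0.5084 -0.3366  0.1953] rpy [179.72  -0.38  10.08] j [-15.  19. -16.   0. -55. 115.] F [-7.  13.1 32.8] op 0.0285 gf 30.0
shares [-0.0031 -0.0001  0.0079] turn 0.0053 rows 0.2
```

Emit:
send_rows(
  deltas=[
    [[0, 0, -0.002], 0],
    [[0, 0, -0.003], 0],
    [[0, 0, -0.003], 0],
    [[0, 0, -0.003], 0],
    [[0, 0, -0.003], 0],
  ],
  gripper=0.8,
)

```text
clock: 23.43
tool_pos: [0.5062, -0.3364, 0.1909]
orientation: [-180.0, 0.0, 9.9]
force: [-0.1, 0.6, 0.5]
opening: 0.0561
gripper_force: 0.0
```

Emit:
send_rows(
  deltas=[
    [[0, 0, -0.03], 0],
    [[0, 0, -0.07], 0],
    [[0, 0, -0.12], 0],
    [[0, 0, -0.17], 0],
    [[0, 0, -0.2], 0],
  ],
)

```text
clock: 23.85
tool_pos: [0.5069, -0.337, 0.3554]
orientation: [179.8, -0.2, 10.0]
force: [0.5, -0.3, 1.1]
opening: 0.07
gripper_force: 0.0
```

```bash
python3 go.py .35 -.1 .35 9.6
```

```text
t 23.85 P [ 0.5069 -0.337   0.3554] rpy [ 1.7983e+02 -1.6000e-01  9.9600e+00] j [-15.  12.  -3.   0. -75. 115.] F [ 0.5 -0.3  1.1] op 0.07 gf 0.0
shares [-0.1419 -0.3257  0.0054] turn 0.004 rows 6.8
```

Emit:
send_rows(
  deltas=[
    [[-0.02, -0.05, -0.01], 0],
    [[-0.04, -0.1, -0.01], 0],
    [[-0.06, -0.15, -0.01], 0],
    [[-0.08, -0.19, -0.01], 0],
    [[-0.1, -0.23, -0.01], 0],
  ],
)

```text
clock: 24.27
tool_pos: [0.3942, -0.1678, 0.3585]
orientation: [-180.0, 0.0, 9.9]
force: [-0.6, 1.7, -0.0]
opening: 0.0702
gripper_force: 0.0
```

Emit:
send_rows(
  deltas=[
    [[-0.02, -0.05, 0], 0],
    [[-0.04, -0.1, 0], 0],
    [[-0.05, -0.15, 0], 0],
    [[-0.05, -0.18, 0], 0],
    [[-0.05, -0.2, 0], 0],
  ],
)

```text
clock: 24.68
tool_pos: [0.3275, -0.0166, 0.3594]
orientation: [-179.9, -0.1, 10.1]
force: [0.4, 0.0, -0.3]
opening: 0.07
gripper_force: 0.0
```

```bash
cat > fin.py <<'E'
from h import *
from scipy.optimize import minimize
S=[ctrl.snapshot(n) for n in("scene","top")];uv=[proj(c,[.506,-.337,.09])[0] for c in S];M=[]
for c,u in zip(S,uv):
    L=[b for b in ctrl.cut_out(c,"stamp_center") if np.linalg.norm(np.array(b["xy"])*[560,420]-u)<40]
    print([(b["conf"],b["pixels"].sum()) for b in L]);M.append(L[0]["pixels"].astype(np.uint8) if L else None)
    print('ball',[(np.round(np.array(b["xy"])*[560,420],1),round(b["conf"],2)) for b in ctrl.boxes_of(c,"stamp_ball")])
def iou(p,each=False):
    x,y,w,tx,dz=p;B=R.from_euler('z',w).as_matrix()@R.from_euler('y',tx).as_matrix();r=[]
    def pts(a): return (B@np.array(a,float).T).T+[x,y,.078+dz]
    for c,m in zip(S,M):
        if m is None: continue
        q=np.zeros((m.shape[0]*4,m.shape[1]*4),np.uint8)
        blk=pts([(i,j,k) for i in(-.065,.065) for j in(-.045,.045) for k in(-.016,.016)])
        st=pts([(i,j,k) for i in(-.008,.008) for j in(-.008,.008) for k in(.016,.064)])
        for b in(blk,st): cv2.fillConvexPoly(q,cv2.convexHull((proj(c,b)*4).astype(np.int32)),1)
        bc=proj(c,pts([(0,0,.064)]))[0]*4;f=cam(c)[0][0,0];d=np.linalg.norm(ray(c,(0,0))[0]-[x,y,.14]);cv2.circle(q,tuple(int(v) for v in bc),int(.015*f/d*4),1,-1)
        q=cv2.resize(q.astype(np.float32),m.shape[::-1],interpolation=cv2.INTER_AREA)
        r.append(np.minimum(q,m).sum()/np.maximum(q,m).sum())
    return r if each else -sum(r)
for tx0 in(0,.12,-.12):
    r=minimize(iou,[.506,-.337,.17,tx0,0],method='Nelder-Mead',options=dict(initial_simplex=np.array([.506,-.337,.17,tx0,0])+np.vstack([np.zeros(5),np.diag([.01,.01,.08,.06,.004])])))
    print(np.round(r.x,3),np.round(iou(r.x,True),3))
print('flat',np.round(iou([.506,-.337,.17,0,0],True),3))
o=ctrl.get_obs();print(o["tool_pos"],o["clock"])
s=S[0];save(s,'fs.png')
E
python3 fin.py
```

```text
[(0.57, np.int64(1475))]
ball [(array([123.3, 223.7]), 0.89), (array([455.1, 276.7]), 0.81)]
[(0.79, np.int64(1755))]
ball [(array([122.6, 162.4]), 0.6), (array([420.3, 238.1]), 0.57)]
[ 0.509 -0.336  0.197  0.001 -0.   ] [0.956 0.948]
[ 0.509 -0.336  0.211  0.012  0.001] [0.952 0.945]
[ 0.509 -0.336  0.214 -0.027 -0.002] [0.963 0.946]
flat [0.915 0.916]
[ 0.32887976 -0.01857853  0.35886905] 24.9833
```

```bash
python3 -c "
from plant import ctrl
print(ctrl.close_job())"
```

```text
the job is handed in; nothing more can be done
None
```

The job is handed in, with no verdict returned: the bolt was drawn about 28 mm to its stop and the bar is fully down. The stamp stood on its own on the bench, then was set face down in the wax pan, flat and within about 5 mm and 3° of the pan's middle and long axis by camera fit.

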